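# Open the hearing-aid test chamber and hold its microphone arm at the stop

## Task

Get the small hearing-aid test chamber ready for a reading: raise its sliding front sash all the way up by the bar on its top edge (it stays up by itself), then take the upright handle of the spring-loaded microphone arm beside the chamber and pull it round towards you until the arm meets its stop, with the microphone inside the open chamber. The spring would swing the arm back, so finish while still holding the handle firmly at the stop, sash still up, and leave the other things on the desk where they are.

Things in the scene. Friction and masses are not known exactly. Their poses are not given: they have to be found in the camera images.
- station: Test chamber fixed to the desk: white box 117 deep, 204 wide, top 129 mm above the desk, open in front, on a grey 12 mm plate. Origin on the desk under the pivot axis of the microphone arm; x points into the chamber (front faces -x), y left seen from the front. Opening at x = 36 mm, y = -165 to 15 mm. Sash plane x = 28 mm between guide posts at y = -174 and 24 mm, 230 mm tall.
- sash (a joint): Height in m by which the sash is raised: 0 shut, 0.09 at its upper stop. Starts nearly shut. Slides straight up, weighs about 0.16 kg, has about 4 N of friction and stays at whatever height it is left. While low it blocks the microphone arm.
- sash_handle (a point): Centre of the sash's lifting bar: level round bar 12 mm thick, 100 mm long along the station's y, on a leg at each end; 159 mm above the desk when shut, rising with the sash. 35 mm clear gap under it to the sash's top rail; chamber roof (129 mm above the desk) begins 8 mm behind the bar's axis. Can be straddled from above, a finger in front and one behind. Axes as the station's.
- mic_arm (a joint): Angle of the microphone arm in rad about its vertical pivot: 0 at rest, 0.85 at the stop (microphone inside the chamber); grows counter-clockwise seen from above. A torsion spring pulls it back to 0: about 3 N at the handle at rest, about 7 N at the stop.
- lever_handle (a point): Grip point on the axis of the arm's upright handle, 108 mm above the desk: round vertical black post 16 mm thick, top 130 mm above the desk, free from 62 mm up. It goes round the pivot at 140 mm: at angle q it is at x = -140 sin q, y = 140 cos q mm in the station's frame (at rest to the station's left, then out to the front). Axes turn with the arm.
- lever_pivot (a point): On the vertical pivot axis of the microphone arm, 50 mm above the desk, level with the arm's bar. The microphone is at the other end of the straight lever, 124 mm from the pivot. Axes turn with the arm.
- ear_tip_box: Bystander, to be left alone: flat clear compartment box of ear tips, 106x151x32 mm. Origin under its centre.
- wipes_tub: Bystander, to be left alone: round tub of wipes, 76 mm across, 154 mm tall. Origin under its centre.
- otoscope: Bystander, to be left alone: otoscope lying on its side, 138x67x28 mm. Origin under its centre.
- tip_jar: Bystander, to be left alone: small glass jar with screw lid, 49 mm across, 57 mm tall. Origin under its centre.
- tuning_fork: Bystander, to be left alone: aluminium tuning fork lying flat, 182x34x13 mm. Origin under its centre.
- correction_tape: Bystander, to be left alone: correction tape dispenser, 82x34x15 mm. Origin under its centre.
- calculator: Bystander, to be left alone: pocket calculator, 121x75x17 mm. Origin under its centre.
- pen_c: Bystander, to be left alone: ball pen lying flat, 146x10x12 mm. Origin under its centre.

How it is judged:
On the way, in this order (a step that is already met when the one before it is completed fails the run):
1. the sash is raised to the top while the microphone arm is still out (value of joint sash above 0.078 m and value of joint mic_arm below 0.4 rad), for 0.2 s.
2. with the sash up, the fingers bring the microphone arm to its stop (value of joint sash above 0.078 m and value of joint mic_arm above 0.8 rad and contact force between the fingers and mic_arm above 2 N), for 0.3 s.
At the end, for the whole second after the job is handed in: The sash is raised at least 78 of its 90 mm; the microphone arm is turned at least 0.80 of its 0.85 rad and is still; the fingers are pressing on it with more than 2 N and hold it there (all of step 2 and velocity of joint mic_arm between -0.1 and 0.1 rad/s); the arm keeps its last pose, push and grip.
It fails at once if another thing on the desk was moved more than 30 mm or knocked over (distance of any of ear_tip_box, wipes_tub, otoscope, tip_jar, tuning_fork, correction_tape, calculator, pen_c from where it was at the start of the episode above 0.03 m or angle between any of tip_jar, wipes_tub's own z axis and vertical above 0.5 rad).
It also fails if it takes over 51 s, if anything falls off the work surface, if the arm or the gripper's body presses on something with over 40 N, if the wrist force passes 120 N, or if a joint passes its speed limit or range.

## Robot

A 7-joint arm with a two-finger parallel gripper is mounted at the origin on a cart in front of the work surface, level with it; the furniture and walls round the work are solid. World frame = base frame: x ahead of the robot, y to its left, z up, the work surface at z = 0. Lengths are in m, angles in rad, forces in N, time in s.
With the tool pointing down it reaches from about 0.425 to 0.95 m from the base axis. Payload 4.7 kg.
Tool frame: the origin (TCP) lies midway between the tips of the shut fingers; the grasp point (between the pads) lies 19 mm behind it; z points along the fingers, y is the line along which they close (so a half turn about z gives the same grasp; the last joint's range is limited). The gripper opens to 87 mm and grips with 3 to 60 N. Pads are 19 mm wide; open, the fingers measure 117 mm over their backs; the gripper's body (75 mm by 190 mm) begins 51 mm behind the grasp point.
Start: joints at [-1.344, 0.469, -0.049, 1.532, 0.024, 1.141, -0.082], TCP at [0.171, 0.653, 0.223] pointing down, gripper open.
Joint ranges: [-2.59, 2.59], [-0.33, 1.99], [-1.39, 1.29], [0.1, 2.45], [-1.04, 4.18], [0.21, 1.99], [-2.66, 2.66]. Speed limits (rad/s): [2.57, 2.57, 3.14, 3.14, 3.14, 3.14, 3.14].

## Interface

Orientations are given as a unit quaternion [x, y, z, w].
In Python, from bench import manip gives the robot as it stands.
- The arm moves only by the shell command python3 -m pendant 'ROWS' [FORCE]. ROWS is JSON, a list of rows, each an object with "delta_pos": the shift along the tool's x, y, z in m, a list of three; "rotation": the turn, a rotation vector about the tool's x, y, z in rad, a list of three; "claw": the finger opening in m, from 0 to 0.087. A call has 1 to 12 rows; each row shifts and turns the commanded pose from where the row before left it, along the tool's axes as they then stand; what a row does not reach is not made up. A row lasts 1/10 s, in which the tool goes at most 50 mm and 8.59 degrees, less where a joint would pass 70% of its speed; a pose out of reach is approached as far as the arm can. A call is refused whole if a number of a shift passes 0.05 or a number of a turn 0.15, either way. A call with a gripper value outside its range is refused whole. The fingers move at their own pace and stop on an object; FORCE is the grip in N (left out, the last holds). Time passes only in rows, so rows that do not move let the fingers close. It gives the time, the measured TCP pose, the force, the opening and the grip force at its end, in the units of the state.
- manip.read_state(): the state, without advancing time (a new reading comes with each control period).
- manip.camera(name): name is "side" or "top" or "wrist"; returns a dict with "frame" (420x560x3 uint8, red, green, blue), "range_z" (420x560 float32, m along the optical axis (not along the pixel's ray), 0 where there is no reading), "K" (3x3 intrinsics, pixels), "dist_coeffs" ([k1, k2, p1, p2, k3] as OpenCV has them; the pictures are not rectified), "T" (4x4, takes a point from camera to world coordinates); the wrist camera has in their place "tool_from_camera" (4x4, takes a point from camera to tool coordinates, whose origin is the TCP and whose axes are the flange's). Camera axes: x right, y down, z forward; pixel columns grow to the right and rows downward; lengths in m; the calibration is good to about 2 mm. A picture is of the moment at which its call begins: read the wrist's pose just before it.
- manip.sign_off(): hands the job in; it is judged then, once.
The state is a dict: "t": time; "joint_positions": joint angles; "qd": joint speeds; "tau": joint torques, N m; "ee_pos": TCP position; "eef_rot": TCP orientation; "wrist_force": force on the tool from outside, world axes, zero at the start; "wrist_torque": the same for the moment, N m; "grip_width": opening from 0.0 (shut) to 1.0 (fully open); "gripper_force": force on a finger pad.
Only numpy, scipy, OpenCV 4.12 (cv2) and the standard library are available. Lean on these libraries where they do the work, as an engineer would, in place of code of your own. Each camera call takes 0.05 s, during which the arm holds its last target. There are 200 camera calls.

## Working session

There is one attempt and no reset: what is moved stays moved. The work goes in short steps, Python scripts to look and compute and a shell command to move; the robot and the scene stay as the last step left them, time stands still between calls to the robot, and variables do not carry over. Pictures are saved under pics/ and viewed, at most 10 in all, crops included, and the job is handed in when it is done.

```bash
mkdir -p pics; cat > h.py <<'E'
import numpy as np,cv2
from bench import manip
from scipy.spatial.transform import Rotation as R
def cloud(c,T):
    z=c["range_z"];h,w=z.shape
    u,v=np.meshgrid(np.arange(w),np.arange(h))
    p=cv2.undistortPoints(np.stack([u,v],-1).reshape(-1,1,2).astype(np.float64),c["K"],np.array(c["dist_coeffs"])).reshape(h,w,2)
    P=np.dstack([p[...,0]*z,p[...,1]*z,z])
    T=np.array(T);W=P@T[:3,:3].T+T[:3,3]; W[z==0]=np.nan
    return W
E
python3 - <<'E'
from h import *
for n in("side","top"):
    c=manip.camera(n);cv2.imwrite(f"pics/{n}0.png",c["frame"][...,::-1]);np.save(n+"0.npy",cloud(c,c["T"]))
    print(n,np.round(c["T"],3).tolist())
s=manip.read_state();print(s)
E
```

```text
side [[-0.966, -0.165, 0.198, 0.301], [-0.258, 0.634, -0.729, 0.856], [-0.005, -0.756, -0.655, 0.948], [0.0, 0.0, 0.0, 1.0]]
top [[-0.004, -0.996, 0.084, 0.428], [-1.0, 0.004, -0.001, -0.049], [0.001, -0.084, -0.996, 1.449], [0.0, 0.0, 0.0, 1.0]]
{'t': 0.1, 'joint_positions': array([-1.3438909 ,  0.46939301, -0.04861996,  1.53356107,  0.02409552,
        1.1410222 , -0.08230279]), 'qd': array([ 0.00207969,  0.00016555,  0.00025138, -0.00282004, -0.00135964,
       -0.00062   ,  0.00117388]), 'tau': array([ 1.06786276e-03, -5.09166741e+01, -8.09993036e-02, -2.36829937e+01,
       -6.14827336e-02,  3.43924295e-02,  3.52340851e-05]), 'ee_pos': array([0.17062599, 0.65251854, 0.22158841]), 'eef_rot': array([ 1.27531220e-01,  9.91834149e-01, -8.94511761e-04, -9.09862016e-05]), 'wrist_force': array([-0.15551148, -0.31134115, -0.03645956]), 'wrist_torque': array([-0.03457259,  0.0253346 , -0.02119269]), 'gripper_force': 0.0, 'grip_width': 1.0030053721820251}
```

View pics/top0.png

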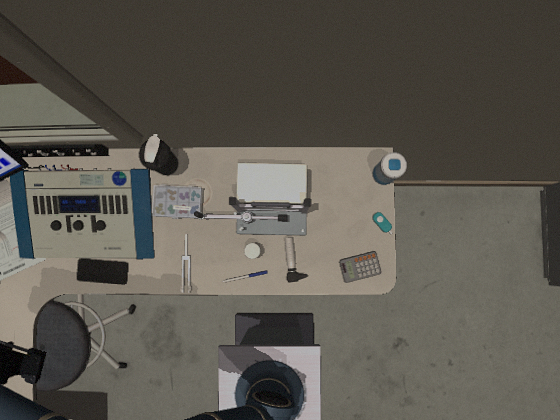

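View pics/side0.png

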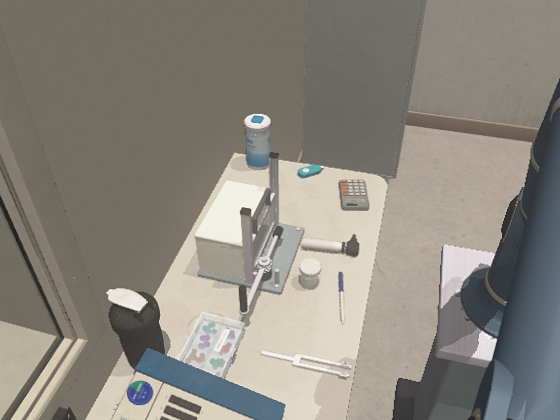

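The top view shows the chamber roof at about (272,182), the bar and posts along row 205, the pivot at (248,217) and the lever handle at (200,214). The jar is at (252,250), near where the handle will travel. The side view shows the two posts at (247,212) and (273,157), with the handle at (243,298).

```bash
python3 - <<'E'
from h import *
W=np.load("top0.npy");im=cv2.imread("pics/top0.png")
S=np.load("side0.npy")
def reg(W,lo,hi,x,y):
    with np.errstate(all='ignore'):
        return (W[...,2]>lo)&(W[...,2]<hi)&(W[...,0]>x[0])&(W[...,0]<x[1])&(W[...,1]>y[0])&(W[...,1]<y[1])
for n,w in(("top",W),("side",S)):
    m=reg(w,.115,.137,(.4,.85),(-.3,.2));r=cv2.minAreaRect(w[m][:,:2].astype(np.float32)*1000);print(n,"roof",m.sum(),r)
    m=reg(w,.2,.26,(.4,.85),(-.3,.2))
    for s in np.unique(np.sign(w[m][:,1]+.07)):
        q=w[m];q=q[np.sign(q[:,1]+.07)==s];print(" post",len(q),np.median(q,0))
    m=reg(w,.145,.185,(.5,.75),(-.2,.1));print(" bar",m.sum(),np.median(w[m],0),w[m].min(0),w[m].max(0))
    m=reg(w,.085,.14,(.45,.75),(.04,.3));print(" lever",m.sum(),np.median(w[m],0),w[m].min(0) if m.any() else 0,w[m].max(0) if m.any() else 0)
for p in((248,217),(200,214),(252,250),(290,255),(283,205),(240,205),(314,205),(273,205)):print(p,W[p[1],p[0]])
E
```

```text
top roof 3192 ((669.1578979492188, -49.67768859863281), (232.01968383789062, 499.84564208984375), 0.5016953945159912)
 post 559 [ 0.77985604 -0.17854444  0.230101  ]
 post 639 [0.78040767 0.08289928 0.22976569]
 bar 200 [ 0.57451297 -0.01380166  0.16713798] [ 0.56303043 -0.11665809  0.14621014] [0.58587249 0.09487799 0.1846404 ]
 lever 830 [0.63740109 0.06839365 0.12870069] [0.54505036 0.04175758 0.08533122] [0.74740809 0.29973042 0.13947989]
side roof 3671 ((665.5891723632812, -49.85284423828125), (498.26849365234375, 231.0960693359375), 89.92100524902344)
 post 942 [ 0.77818557 -0.15619804  0.22914375]
 post 1685 [0.77853766 0.09068767 0.2296007 ]
 bar 503 [0.57092029 0.01314485 0.16723497] [ 0.55916921 -0.11883773  0.14510226] [0.58495494 0.09974132 0.18457986]
 lever 1769 [0.62710639 0.08622534 0.12590876] [0.54172745 0.04005917 0.08504766] [0.69845304 0.29976376 0.13994979]
(248, 217) [0.54578586 0.06019775 0.0803647 ]
(200, 214) [0.55218184 0.1979825  0.11418485]
(252, 250) [0.44773449 0.0495119  0.05986483]
(290, 255) [ 0.43243343 -0.06525556  0.02781489]
(283, 205) [ 0.57204411 -0.0446488   0.16410136]
(240, 205) [0.57680806 0.07987166 0.12581134]
(314, 205) [ 0.58998483 -0.14224886  0.00086894]
(273, 205) [ 0.57147596 -0.01672831  0.17008531]
```

```bash
python3 - <<'E'
import cv2
a=cv2.imread("pics/top0.png")[140:300,140:330];b=cv2.imread("pics/side0.png")[140:330,180:380]
cv2.imwrite("pics/c.png",cv2.resize(a,(760,640))[:600]) 
E
```

```text
(no output)
```

View pics/c.png

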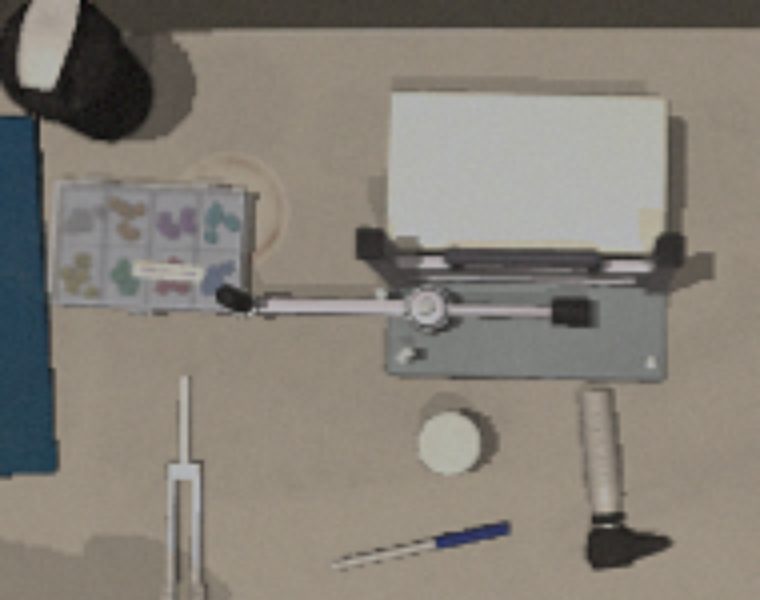

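The crop shows the bar spanning crop px (445–600, 258), the posts at (372,240) and (670,245), the pivot at (428,308), and the handle at (233,297) with its top leaning to the left of the image because of perspective. The station's yaw is close to zero.

```bash
python3 - <<'E'
from h import *
ps={}
for n in("top","side"):
    w=np.load(n+"0.npy");x,y,z=w[...,0],w[...,1],w[...,2]
    c=[]
    for lo,hi in((.05,.13),(-.19,-.1)):
        q=w[(z>.215)&(z<.245)&(x>.54)&(x<.62)&(y>lo)&(y<hi)]
        c.append((q.min(0)+q.max(0))/2 if len(q) else np.zeros(3));print(n,"post",len(q),c[-1],np.ptp(q,axis=0) if len(q) else 0)
    q=w[(z>.157)&(z<.18)&(x>.55)&(x<.6)&(y>-.1)&(y<.045)];print(" bar",len(q),q.min(0),q.max(0),np.median(q,0))
    q=w[(z>.122)&(z<.137)&(x>.61)&(x<.7)&(y>-.16)&(y<.08)];print(" roof",len(q),q.min(0),q.max(0))
    q=w[(z>.1)&(z<.14)&(x>.5)&(x<.6)&(y>.15)&(y<.23)];print(" lever",len(q),q.min(0),q.max(0),np.median(q,0))
    d=c[0]-c[1];print(" yaw",np.arctan2(-d[0],d[1]))
E
```

```text
top post 58 [0.57736044 0.09039913 0.22546353] [0.01987713 0.0184108  0.01782992]
top post 52 [ 0.5733302  -0.10902039  0.22499569] [0.02100778 0.01594086 0.01959426]
 bar 167 [ 0.56864677 -0.06433235  0.16035436] [0.58099359 0.04495229 0.17415852] [ 0.57463863 -0.01393086  0.167477  ]
 roof 2011 [ 0.61019245 -0.11198982  0.12203106] [0.69998902 0.07996999 0.13654321]
 lever 32 [0.54553692 0.1979825  0.10185081] [0.55961208 0.21289909 0.13304284] [0.55277141 0.20404035 0.12829254]
 yaw -0.02020709445187523
side post 115 [0.57456767 0.09108262 0.22441214] [0.02083602 0.01937805 0.01881956]
side post 80 [ 0.56987832 -0.10994921  0.22481402] [0.02107574 0.0198058  0.01807376]
 bar 202 [ 0.55978629 -0.09981707  0.15712958] [0.579038   0.04482281 0.17564909] [ 0.57065528 -0.00266586  0.16849358]
 roof 1951 [ 0.61005522 -0.11559816  0.12473154] [0.69845304 0.07998221 0.13542906]
 lever 112 [0.54174561 0.19867876 0.10000992] [0.55695825 0.21509041 0.13417972] [0.54843781 0.2103042  0.12236925]
 yaw -0.023322186365660368
```

```bash
python3 -m pendant '[{"delta_pos":[0,0,-0.015],"rotation":[0,0,0.149],"claw":0.087},{"delta_pos":[0,0,-0.015],"rotation":[0,0,0.149],"claw":0.087},{"delta_pos":[0,0,-0.015],"rotation":[0,0,0.149],"claw":0.087},{"delta_pos":[0,0,-0.015],"rotation":[0,0,0.149],"claw":0.087},{"delta_pos":[0,0,-0.015],"rotation":[0,0,0.149],"claw":0.087},{"delta_pos":[0,0,-0.015],"rotation":[0,0,0.149],"claw":0.087},{"delta_pos":[0,0,-0.01],"rotation":[0,0,0.149],"claw":0.087},{"delta_pos":[0,0,0],"rotation":[0,0,0.149],"claw":0.087},{"delta_pos":[0,0,0],"rotation":[0,0,0.148],"claw":0.087},{"delta_pos":[0,0,0],"rotation":[0,0,0],"claw":0.087}]' 30
python3 - <<'E'
from h import *
s=manip.read_state();M=R.from_quat(s["eef_rot"]).as_matrix();print(s["ee_pos"],s["joint_positions"]);print(M.round(3));print(M.T@(np.array([.573,-.01,.28])-s["ee_pos"]))
w=np.load("top0.npy");q=w[(w[...,1]>.02)&(w[...,1]<.8)&(w[...,0]<.75)&(w[...,2]>.17)&(w[...,0]>.1)];print(len(q),q.min(0) if len(q) else 0,q.max(0) if len(q) else 0)
E
```

```text
t: 1.1
ee_pos: [0.1706, 0.6528, 0.322]
eef_rot: [0.716, 0.698, -0.0, 0.0]
wrist_force: [-0.5, -0.3, 0.4]
grip_width: 1.001
gripper_force: 0.0
[0.17055852 0.65283006 0.32203872] [-1.53484725  0.41023335  0.23036349  1.41028058 -0.09350045  1.33275031
 -1.32545294]
[[ 0.025  1.     0.   ]
 [ 1.    -0.025 -0.001]
 [-0.001  0.    -1.   ]]
[-0.65266968  0.41864686  0.04274567]
3455 [0.10001337 0.02240634 0.17010636] [0.74989275 0.7860585  0.6973952 ]
```

```bash
python3 -m pendant '[{"delta_pos":[-0.033,0.021,0],"rotation":[0,0,0],"claw":0.087},{"delta_pos":[-0.033,0.021,0],"rotation":[0,0,0],"claw":0.087},{"delta_pos":[-0.033,0.021,0],"rotation":[0,0,0],"claw":0.087},{"delta_pos":[-0.033,0.021,0],"rotation":[0,0,0],"claw":0.087},{"delta_pos":[-0.033,0.021,0],"rotation":[0,0,0],"claw":0.087},{"delta_pos":[-0.033,0.021,0],"rotation":[0,0,0],"claw":0.087},{"delta_pos":[-0.033,0.021,0],"rotation":[0,0,0],"claw":0.087},{"delta_pos":[-0.033,0.021,0],"rotation":[0,0,0],"claw":0.087},{"delta_pos":[-0.033,0.021,0],"rotation":[0,0,0],"claw":0.087},{"delta_pos":[-0.033,0.021,0],"rotation":[0,0,0],"claw":0.087}]'
python3 -m pendant '[{"delta_pos":[-0.033,0.021,0],"rotation":[0,0,0],"claw":0.087},{"delta_pos":[-0.033,0.021,0],"rotation":[0,0,0],"claw":0.087},{"delta_pos":[-0.033,0.021,0],"rotation":[0,0,0],"claw":0.087},{"delta_pos":[-0.033,0.021,0],"rotation":[0,0,0],"claw":0.087},{"delta_pos":[-0.033,0.021,0],"rotation":[0,0,0],"claw":0.087},{"delta_pos":[-0.033,0.021,0],"rotation":[0,0,0],"claw":0.087},{"delta_pos":[-0.033,0.021,0],"rotation":[0,0,0],"claw":0.087},{"delta_pos":[-0.033,0.021,0],"rotation":[0,0,0],"claw":0.087},{"delta_pos":[-0.033,0.021,0],"rotation":[0,0,0],"claw":0.087},{"delta_pos":[-0.025,0.020,0],"rotation":[0,0,0],"claw":0.087},{"delta_pos":[0,0,0],"rotation":[0,0,0],"claw":0.087},{"delta_pos":[0,0,0],"rotation":[0,0,0],"claw":0.087}]'
python3 - <<'E'
from h import *
s=manip.read_state();M=R.from_quat(s["eef_rot"]).as_matrix()
T=np.eye(4);T[:3,:3]=M;T[:3,3]=s["ee_pos"]
c=manip.camera("wrist");w=cloud(c,T@np.array(c["tool_from_camera"]));cv2.imwrite("pics/w1.png",c["frame"][...,::-1]);np.save("w1.npy",w)
print(s["ee_pos"],s["joint_positions"].round(2))
x,y,z=w[...,0],w[...,1],w[...,2]
q=w[(z>.14)&(z<.185)&(x>.54)&(x<.61)&(y>-.08)&(y<.06)]
print(len(q));
for lo in np.arange(-.08,.06,.02):
    k=q[(q[:,1]>=lo)&(q[:,1]<lo+.02)]
    if len(k):print(lo.round(2),len(k),k.min(0).round(4),k.max(0).round(4),np.median(k,0).round(4))
E
```

```text
t: 2.1
ee_pos: [0.3729, 0.3163, 0.3224]
eef_rot: [0.715, 0.7, -0.0, -0.0]
wrist_force: [0.9, -0.4, 0.0]
grip_width: 0.999
gripper_force: 0.0
t: 3.3
ee_pos: [0.5731, -0.0096, 0.3219]
eef_rot: [0.716, 0.699, -0.0, -0.0]
wrist_force: [-0.1, 0.3, -0.8]
grip_width: 0.999
gripper_force: 0.0
[ 0.57309797 -0.0095633   0.32194826] [-0.63  0.27  0.73  1.68 -0.18  1.27  0.11]
1585
-0.08 31 [ 0.5682 -0.0637  0.1617] [ 0.5784 -0.0604  0.1682] [ 0.5737 -0.0617  0.1659]
-0.06 271 [ 0.5682 -0.0599  0.1623] [ 0.5798 -0.04    0.169 ] [ 0.5741 -0.05    0.1664]
-0.04 280 [ 0.5688 -0.04    0.1616] [ 0.5802 -0.0201  0.1693] [ 0.5745 -0.0299  0.1666]
-0.02 285 [ 0.5694 -0.02    0.1633] [ 0.5806 -0.      0.1693] [ 0.575  -0.0099  0.1666]
0.0 303 [0.5699 0.     0.161 ] [0.5819 0.0199 0.1695] [0.5756 0.0104 0.1666]
0.02 324 [0.5705 0.02   0.1614] [0.5822 0.0397 0.1698] [0.5761 0.0302 0.1668]
0.04 91 [0.571  0.0401 0.141 ] [0.5823 0.0461 0.1689] [0.5763 0.0429 0.1653]
```

View pics/w1.png

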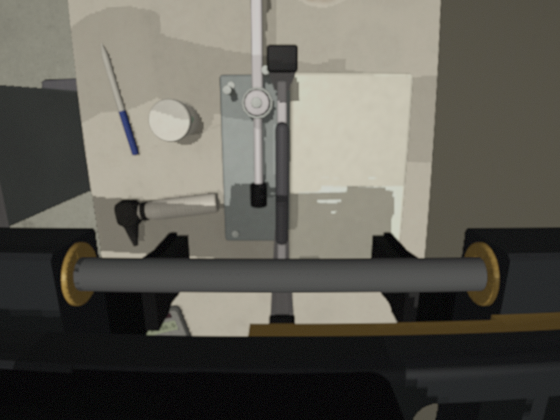

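The wrist view shows the bar as a dark strip in column 282, rows 125–240, centred between the fingers. Its centre is at (0.575, −0.009, 0.162).

```bash
python3 -m pendant '[{"delta_pos":[0,0.002,0.03],"rotation":[0,0,0],"claw":0.087},{"delta_pos":[0,0,0.03],"rotation":[0,0,0],"claw":0.087},{"delta_pos":[0,0,0.03],"rotation":[0,0,0],"claw":0.087},{"delta_pos":[0,0,0.03],"rotation":[0,0,0],"claw":0.087},{"delta_pos":[0,0,0.03],"rotation":[0,0,0],"claw":0.087},{"delta_pos":[0,0,0.02],"rotation":[0,0,0],"claw":0.087},{"delta_pos":[0,0,0.008],"rotation":[0,0,0],"claw":0.087},{"delta_pos":[0,0,0],"rotation":[0,0,0],"claw":0.087}]'
python3 -m pendant '[{"delta_pos":[0,0,0],"rotation":[0,0,0],"claw":0},{"delta_pos":[0,0,0],"rotation":[0,0,0],"claw":0},{"delta_pos":[0,0,0],"rotation":[0,0,0],"claw":0},{"delta_pos":[0,0,0],"rotation":[0,0,0],"claw":0},{"delta_pos":[0,0,0],"rotation":[0,0,0],"claw":0},{"delta_pos":[0,0,0],"rotation":[0,0,0],"claw":0},{"delta_pos":[0,0,0],"rotation":[0,0,0],"claw":0},{"delta_pos":[0,0,0],"rotation":[0,0,0],"claw":0},{"delta_pos":[0,0,0],"rotation":[0,0,0],"claw":0},{"delta_pos":[0,0,0],"rotation":[0,0,0],"claw":0}]' 30
```

```text
t: 4.15
ee_pos: [0.5745, -0.0078, 0.1438]
eef_rot: [0.715, 0.699, -0.001, -0.001]
wrist_force: [-0.4, -0.3, -0.8]
grip_width: 1.001
gripper_force: 0.0
t: 5.15
ee_pos: [0.5753, -0.0093, 0.1445]
eef_rot: [0.716, 0.698, 0.0, -0.0]
wrist_force: [-0.1, -0.4, 0.0]
grip_width: 0.171
gripper_force: 0.0
```

```bash
python3 -m pendant '[{"delta_pos":[0,0,0],"rotation":[0,0,0],"claw":0},{"delta_pos":[0,0,0],"rotation":[0,0,0],"claw":0},{"delta_pos":[0,0,0],"rotation":[0,0,0],"claw":0},{"delta_pos":[0,0,0],"rotation":[0,0,0],"claw":0}]' 30
python3 -m pendant '[{"delta_pos":[0,0,-0.01],"rotation":[0,0,0],"claw":0},{"delta_pos":[0,0,-0.01],"rotation":[0,0,0],"claw":0},{"delta_pos":[0,0,-0.01],"rotation":[0,0,0],"claw":0},{"delta_pos":[0,0,-0.01],"rotation":[0,0,0],"claw":0},{"delta_pos":[0,0,-0.01],"rotation":[0,0,0],"claw":0},{"delta_pos":[0,0,-0.01],"rotation":[0,0,0],"claw":0},{"delta_pos":[0,0,-0.01],"rotation":[0,0,0],"claw":0},{"delta_pos":[0,0,-0.008],"rotation":[0,0,0],"claw":0},{"delta_pos":[0,0,-0.005],"rotation":[0,0,0],"claw":0},{"delta_pos":[0,0,0],"rotation":[0,0,0],"claw":0},{"delta_pos":[0,0,0],"rotation":[0,0,0],"claw":0}]'
```

```text
t: 5.55
ee_pos: [0.5746, -0.0092, 0.1443]
eef_rot: [0.716, 0.698, -0.0, -0.001]
wrist_force: [-4.6, 0.3, 1.2]
grip_width: 0.129
gripper_force: 30.0
t: 6.65
ee_pos: [0.5747, -0.0092, 0.2288]
eef_rot: [0.716, 0.698, -0.0, -0.001]
wrist_force: [-6.9, -0.3, 1.2]
grip_width: 0.124
gripper_force: 30.0
```

```bash
python3 -m pendant '[{"delta_pos":[0,0,-0.003],"rotation":[0,0,0],"claw":0},{"delta_pos":[0,0,0],"rotation":[0,0,0],"claw":0},{"delta_pos":[0,0,0],"rotation":[0,0,0],"claw":0}]'
python3 - <<'E'
from h import *
s=manip.read_state();print(s["ee_pos"],s["wrist_force"])
c=manip.camera("side");w=cloud(c,c["T"]);cv2.imwrite("pics/s2.png",cv2.resize(c["frame"][130:330,180:400,::-1],(660,600)));np.save("s2.npy",w)
E
```

```text
t: 6.95
ee_pos: [0.5746, -0.0092, 0.2307]
eef_rot: [0.716, 0.698, -0.0, -0.001]
wrist_force: [-5.9, -0.0, -3.9]
grip_width: 0.122
gripper_force: 30.0
[ 0.57464469 -0.00921673  0.23070996] [-5.91914881e+00 -3.46090283e-03 -3.89814416e+00]
```

View pics/s2.png

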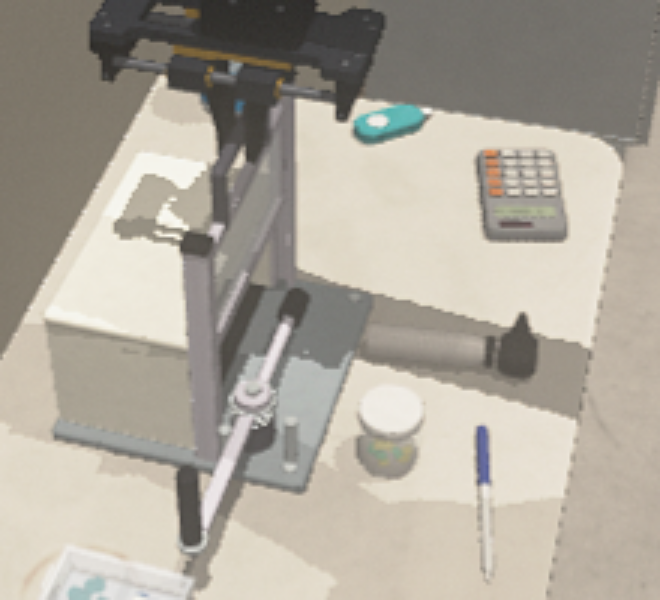

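The sash is up: the bar sits level with the post tops, crop (225,185), and the mic arm is still at rest with its handle at (188,508). I'll release the bar, rise, and go above the handle.

```bash
python3 -m pendant '[{"delta_pos":[0,0,0],"rotation":[0,0,0],"claw":0.087},{"delta_pos":[0,0,0],"rotation":[0,0,0],"claw":0.087},{"delta_pos":[0,0,0],"rotation":[0,0,0],"claw":0.087},{"delta_pos":[0,0,0],"rotation":[0,0,0],"claw":0.087},{"delta_pos":[0,0,0],"rotation":[0,0,0],"claw":0.087},{"delta_pos":[0,0,0],"rotation":[0,0,0],"claw":0.087},{"delta_pos":[0,0,-0.02],"rotation":[0,0,0],"claw":0.087},{"delta_pos":[0,0,-0.03],"rotation":[0,0,0],"claw":0.087},{"delta_pos":[0,0,-0.03],"rotation":[0,0,0],"claw":0.087},{"delta_pos":[0,0,0],"rotation":[0,0,0],"claw":0.087}]'
python3 -m pendant '[{"delta_pos":[0.03,-0.004,0],"rotation":[0,0,0],"claw":0.087},{"delta_pos":[0.03,-0.004,0],"rotation":[0,0,0],"claw":0.087},{"delta_pos":[0.03,-0.004,0],"rotation":[0,0,0],"claw":0.087},{"delta_pos":[0.03,-0.004,0],"rotation":[0,0,0],"claw":0.087},{"delta_pos":[0.03,-0.004,0],"rotation":[0,0,0],"claw":0.087},{"delta_pos":[0.03,-0.004,0],"rotation":[0,0,0],"claw":0.087},{"delta_pos":[0.035,-0.007,0],"rotation":[0,0,0],"claw":0.087},{"delta_pos":[0,0,0],"rotation":[0,0,0],"claw":0.087},{"delta_pos":[0,0,0],"rotation":[0,0,0],"claw":0.087}]'
python3 - <<'E'
from h import *
s=manip.read_state();M=R.from_quat(s["eef_rot"]).as_matrix()
T=np.eye(4);T[:3,:3]=M;T[:3,3]=s["ee_pos"]
c=manip.camera("wrist");w=cloud(c,T@np.array(c["tool_from_camera"]));cv2.imwrite("pics/w2.png",c["frame"][...,::-1])
print(s["ee_pos"],s["joint_positions"].round(2))
x,y,z=w[...,0],w[...,1],w[...,2]
q=w[(z>.115)&(z<.14)&(x>.51)&(x<.59)&(y>.16)&(y<.24)];print(len(q),q.min(0),q.max(0),np.median(q,0))
c=manip.camera("side");S=cloud(c,c["T"]);x,y,z=S[...,0],S[...,1],S[...,2]
q=S[(z>.17)&(x>.55)&(x<.59)&(y>-.065)&(y<.045)&(z<.3)];print("sash top",len(q),np.percentile(q[:,2],98))
E
```

```text
t: 8.0
ee_pos: [0.5778, -0.0099, 0.3148]
eef_rot: [0.716, 0.698, 0.003, 0.003]
wrist_force: [0.2, -0.6, -0.1]
grip_width: 0.944
gripper_force: 0.0
t: 8.9
ee_pos: [0.5492, 0.2072, 0.3096]
eef_rot: [0.715, 0.699, -0.001, 0.0]
wrist_force: [0.2, 0.4, 0.3]
grip_width: 0.998
gripper_force: 0.0
[0.54923052 0.20719289 0.30961382] [-0.93  0.29  0.64  1.66 -0.18  1.25 -0.28]
229 [0.54540649 0.19941629 0.11508402] [0.56009003 0.21444795 0.13044892] [0.55239572 0.20773537 0.12830578]
sash top 101 0.25409734435226117
```

View pics/w2.png

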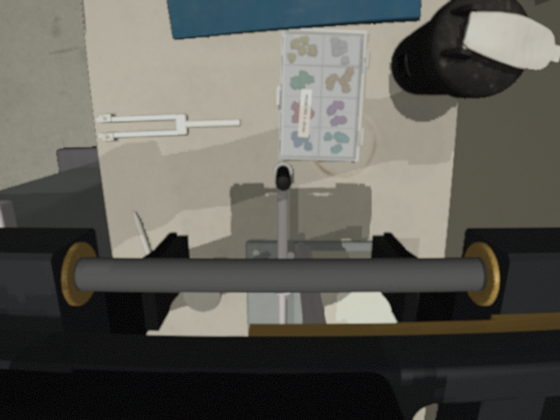

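The wrist view shows the handle at (283,178), at (0.5525, 0.207) in the world, between the open fingers. The ear-tip box is outside the fingers' path. The sash top reads 0.254, so it is holding.

```bash
python3 -m pendant '[{"delta_pos":[0,0.003,0.03],"rotation":[0,0,0],"claw":0.087},{"delta_pos":[0,0,0.03],"rotation":[0,0,0],"claw":0.087},{"delta_pos":[0,0,0.03],"rotation":[0,0,0],"claw":0.087},{"delta_pos":[0,0,0.03],"rotation":[0,0,0],"claw":0.087},{"delta_pos":[0,0,0.03],"rotation":[0,0,0],"claw":0.087},{"delta_pos":[0,0,0.03],"rotation":[0,0,0],"claw":0.087},{"delta_pos":[0,0,0.02],"rotation":[0,0,0],"claw":0.087},{"delta_pos":[0,0,0.019],"rotation":[0,0,0],"claw":0.087},{"delta_pos":[0,0,0],"rotation":[0,0,0],"claw":0.087}]'
python3 -m pendant '[{"delta_pos":[0,0,0],"rotation":[0,0,0],"claw":0},{"delta_pos":[0,0,0],"rotation":[0,0,0],"claw":0},{"delta_pos":[0,0,0],"rotation":[0,0,0],"claw":0},{"delta_pos":[0,0,0],"rotation":[0,0,0],"claw":0},{"delta_pos":[0,0,0],"rotation":[0,0,0],"claw":0},{"delta_pos":[0,0,0],"rotation":[0,0,0],"claw":0},{"delta_pos":[0,0,0],"rotation":[0,0,0],"claw":0},{"delta_pos":[0,0,0],"rotation":[0,0,0],"claw":0},{"delta_pos":[0,0,0],"rotation":[0,0,0],"claw":0},{"delta_pos":[0,0,0],"rotation":[0,0,0],"claw":0},{"delta_pos":[0,0,0],"rotation":[0,0,0],"claw":0},{"delta_pos":[0,0,0],"rotation":[0,0,0],"claw":0}]' 35
python3 -m pendant '[{"delta_pos":[0,0,0],"rotation":[0,0,0],"claw":0},{"delta_pos":[0,0,0],"rotation":[0,0,0],"claw":0}]'
```

```text
t: 9.9
ee_pos: [0.5513, 0.2041, 0.0893]
eef_rot: [0.717, 0.697, -0.003, -0.001]
wrist_force: [-0.2, 0.0, 0.1]
grip_width: 0.997
gripper_force: 0.0
t: 11.1
ee_pos: [0.552, 0.2064, 0.0914]
eef_rot: [0.716, 0.698, -0.001, -0.001]
wrist_force: [-2.8, 0.1, 1.8]
grip_width: 0.17
gripper_force: 35.0
t: 11.3
ee_pos: [0.552, 0.2064, 0.0914]
eef_rot: [0.716, 0.698, -0.001, -0.001]
wrist_force: [-3.7, -0.8, 1.6]
grip_width: 0.174
gripper_force: 35.0
```

```bash
python3 -m pendant '[{"delta_pos":[-0.0002,-0.007,0],"rotation":[0,0,-0.05],"claw":0},{"delta_pos":[-0.0002,-0.007,0],"rotation":[0,0,-0.05],"claw":0},{"delta_pos":[-0.0002,-0.007,0],"rotation":[0,0,-0.05],"claw":0},{"delta_pos":[-0.0002,-0.007,0],"rotation":[0,0,-0.05],"claw":0},{"delta_pos":[-0.0002,-0.007,0],"rotation":[0,0,-0.05],"claw":0},{"delta_pos":[-0.0002,-0.007,0],"rotation":[0,0,-0.05],"claw":0},{"delta_pos":[-0.0002,-0.007,0],"rotation":[0,0,-0.05],"claw":0},{"delta_pos":[-0.0002,-0.007,0],"rotation":[0,0,-0.05],"claw":0},{"delta_pos":[-0.0002,-0.007,0],"rotation":[0,0,-0.05],"claw":0},{"delta_pos":[0,0,0],"rotation":[0,0,0],"claw":0}]' 45
cat >ang.py <<'E'
from h import *
s=manip.read_state();M=R.from_quat(s["eef_rot"]).as_matrix();p=np.array([.5483,.0668])
d=s["ee_pos"][:2]-p
print("r",np.hypot(*d),"q",np.arctan2(-d[0],d[1])+.024,"tool q",np.arctan2(-M[0,0],M[1,0])+.024,"F tool",(M.T@s["wrist_force"]).round(1),s["qd"].round(2),s["joint_positions"].round(2),s["ee_pos"])
E
python3 ang.py
```

```text
t: 12.3
ee_pos: [0.4924, 0.1948, 0.0916]
eef_rot: [0.542, 0.84, 0.002, 0.001]
wrist_force: [3.0, 3.2, -6.2]
grip_width: 0.17
gripper_force: 45.0
r 0.13963044448165005 q 0.4355441252598818 tool q 0.4487066778416716 F tool [1.7 4.  6.2] [-0.    0.01  0.01 -0.02 -0.01  0.01 -0.03] [-0.8   0.41  0.43  2.03 -0.25  0.75  0.21] [0.49244433 0.19477189 0.09158806]
```

```bash
python3 -m pendant '[{"delta_pos":[-0.0002,-0.007,0],"rotation":[0,0,-0.05],"claw":0},{"delta_pos":[-0.0002,-0.007,0],"rotation":[0,0,-0.05],"claw":0},{"delta_pos":[-0.0002,-0.007,0],"rotation":[0,0,-0.05],"claw":0},{"delta_pos":[-0.0002,-0.007,0],"rotation":[0,0,-0.05],"claw":0},{"delta_pos":[-0.0002,-0.007,0],"rotation":[0,0,-0.05],"claw":0},{"delta_pos":[-0.0002,-0.007,0],"rotation":[0,0,-0.05],"claw":0},{"delta_pos":[-0.0002,-0.007,0],"rotation":[0,0,-0.05],"claw":0},{"delta_pos":[-0.0001,-0.005,0],"rotation":[0,0,-0.03],"claw":0},{"delta_pos":[0,0,0],"rotation":[0,0,0],"claw":0},{"delta_pos":[0,0,0],"rotation":[0,0,0],"claw":0}]' 45
python3 ang.py
```

```text
t: 13.3
ee_pos: [0.4488, 0.1649, 0.0916]
eef_rot: [0.374, 0.927, 0.002, 0.0]
wrist_force: [1.0, 7.2, -5.6]
grip_width: 0.169
gripper_force: 45.0
r 0.13974819592488114 q 0.8164114336824875 tool q 0.8284068064979726 F tool [4.3 5.9 5.6] [-0.  0.  0. -0. -0.  0. -0.] [-0.73  0.33  0.35  2.14 -0.18  0.7   0.54] [0.44879251 0.16492144 0.09158506]
```

Not yet at the stop: the force is just the spring's. I'll press on in small steps until the force jumps.

```bash
python3 -m pendant '[{"delta_pos":[0,-0.003,0],"rotation":[0,0,-0.02],"claw":0},{"delta_pos":[0,-0.002,0],"rotation":[0,0,-0.01],"claw":0},{"delta_pos":[0,0,0],"rotation":[0,0,0],"claw":0},{"delta_pos":[0,0,0],"rotation":[0,0,0],"claw":0}]'
python3 ang.py
python3 -m pendant '[{"delta_pos":[0,-0.002,0],"rotation":[0,0,0],"claw":0},{"delta_pos":[0,0,0],"rotation":[0,0,0],"claw":0},{"delta_pos":[0,0,0],"rotation":[0,0,0],"claw":0}]'
python3 ang.py
```

```text
t: 13.7
ee_pos: [0.4455, 0.1615, 0.0916]
eef_rot: [0.36, 0.933, 0.002, 0.001]
wrist_force: [1.8, 7.3, -5.8]
grip_width: 0.174
gripper_force: 45.0
r 0.13978203653280236 q 0.8505384471160529 tool q 0.8587567082717829 F tool [3.6 6.6 5.8] [-0.  0. -0. -0. -0.  0. -0.] [-0.72  0.32  0.34  2.15 -0.17  0.69  0.57] [0.44547761 0.161492   0.09157828]
t: 14.0
ee_pos: [0.4451, 0.161, 0.0917]
eef_rot: [0.359, 0.933, 0.003, 0.001]
wrist_force: [3.8, 10.1, -8.5]
grip_width: 0.171
gripper_force: 45.0
r 0.13971987139990147 q 0.8545492515118532 tool q 0.8594183727186044 F tool [3.9 9.9 8.6] [ 0.  0. -0. -0.  0.  0. -0.] [-0.72  0.32  0.34  2.15 -0.17  0.69  0.57] [0.44514455 0.16103691 0.09166679]
```

The arm has met its stop: it moved only 0.6 mm of the commanded 2 mm and the force rose. One last look before handing in.

```bash
python3 - <<'E'
from h import *
c=manip.camera("side");S=cloud(c,c["T"]);x,y,z=S[...,0],S[...,1],S[...,2];cv2.imwrite("pics/s3.png",c["frame"][...,::-1])
q=S[(z>.17)&(x>.555)&(x<.59)&(y>-.065)&(y<.045)&(z<.28)];print("sash top",len(q),np.percentile(q[:,2],98) if len(q) else 0)
E
```

```text
sash top 573 0.2575207033549705
```

View pics/s3.png

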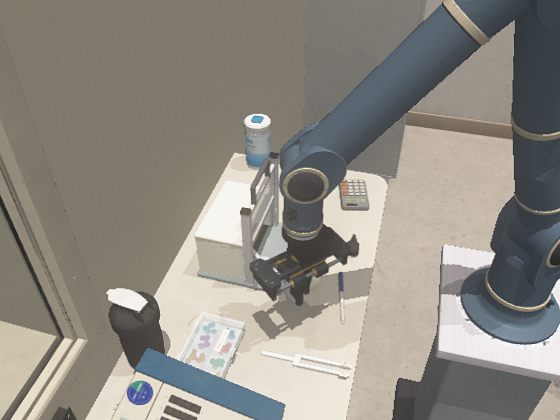

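The side view shows the sash up, with its bar at (262,180), and the gripper holding the handle out in front at (297,290). The bystanders in view are where they were; the jar and otoscope are hidden behind the arm.

```bash
python3 -c "
from bench import manip
print(manip.sign_off())"
```

```text
the job is handed in; nothing more can be done
None
```

I handed the job in with the sash fully up (about 89 of 90 mm) and the gripper holding the microphone arm's handle against its stop at about 0.85 rad with a 45 N grip; I saw no bystander moved, but the jar and otoscope were hidden in the last picture, and the hand-in returned no verdict.

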